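Weigh the square bottle on the beam balance

ROBOT

A 6-joint arm with a two-finger parallel gripper is mounted at the origin on the work surface. World frame = base frame: x ahead of the robot, y to its left, z up, the work surface at z = 0. Lengths are in mm, angles in rad, forces in N, time in s.
With the tool pointing down it reaches from about 275 to 825 mm from the base axis. Payload 4.9 kg.
Tool frame: the origin (TCP) lies at the very end of the fingers, on their centre line; the grasp point (between the pads) lies 19 mm behind it; z points along the fingers, y is the direction in which the jaws open and shut (so a half turn about z gives the same grasp; the last joint's range is limited). The gripper opens to 85 mm and grips with 20 to 120 N. Pads are 22 mm wide; open, the fingers measure 114 mm over their backs; the gripper's body (76 mm by 85 mm) begins 54 mm behind the grasp point. The pads swing forward as they close: fully open they stand 13 mm farther back than shut.
Start: joints at [-1.326, 0.326, -0.193, 1.052, 0, 1.437], TCP at [203.406, -511.023, 231.281] pointing down, gripper open.
Joint ranges: [-2.65, 2.65], [-0.97, 1.79], [-1.3, 1.35], [-1.93, 2.1], [-1.47, 1.37], [-3.14, 3.14]. Speed limits (rad/s): [2.57, 2.57, 3.14, 3.14, 3.14, 3.14].

INTERFACE

Orientations are given as [roll, pitch, yaw] about the fixed x, y, z axes, in that order (R = Rz(yaw) Ry(pitch) Rx(roll)).
In Python, from bench import bot, solve_ik, imaging gives the robot as it stands. Calls block until the motion is done:
- bot.move_ptp(position, orientation): joint-space move of the TCP to a pose.
- bot.movel(position, rot=None, max_speed=150, threshold=None): straight line of the TCP; rot=None keeps the orientation; max_speed is the mean speed in mm/s. With threshold (N) it stops when the force on the tool has changed by that much, and returns True; else False.
- bot.move_j(angles): joint-space move.
- bot.grip(opening, effort=None): opening from 0.0 (shut) to 1.0 (fully open); effort is the grip in N (None keeps the last); returns when the fingers have stopped.
- bot.dwell(seconds).
- solve_ik(position, orientation): joint angles nearest the present ones, or None.
- bot.get_state(): the state.
- imaging.capture(name): name is "side" or "top"; returns the picture (420x560x3 uint8, blue, green, red); there is no depth.
- imaging.camera_model(name): a dict with "K" (3x3 intrinsics, pixels), "k1" (the pictures are not rectified: a ray, as slopes to the right and down, at radius r is drawn at 1 + k1 r^2 times it, then the intrinsics apply), "position" and "rotation" of the camera in the world. Camera axes: x right, y up, looking along -z (the intrinsics and any distortion apply to the point x, -y, -z); pixel columns grow to the right and rows downward; lengths in mm; the calibration is good to about 2 mm. A picture is of the moment at which its call begins. camera_model takes no time and is no camera call.
A pose or a line that the arm cannot do raises bot.IKError and nothing moves.
- bot.sign_off(): hands the job in, once; it reports no verdict.
The state is a dict: "t": time; "qpos": joint angles; "joint_velocities": joint speeds; "effort": joint torques, N m; "tcp_pos": TCP position; "orientation": TCP orientation; "contact_force": force on the tool from outside, world axes, zero at the start; "wrist_torque": the same for the moment, N m; "opening": opening from 0.0 (shut) to 1.0 (fully open).
Only numpy, scipy, OpenCV 4.12 (cv2) and the standard library are available. Lean on these libraries where they do the work, as an engineer would, in place of code of your own. Each camera call takes 0.05 s, during which the arm holds its last target.

TASK

Weigh the square bottle from the kit case: stand it upright on its base in the pan of the beam balance, set down gently and let go, then slide the poise along the notched beam until the pointer comes to rest on the dark centre band of its post. Leave the round bottle in the case and the other things on the counter as they are.

Things in the scene. Friction and masses are not known exactly. Their poses are not given: they have to be found in the camera images.
- bottle_mid (a point): Centre of the bottle to weigh, 69 mm above its base. White, square body 48 x 48 x 98 mm, then a neck (40 mm dia) and grey cap (35 mm dia), 138 mm in all. Its z runs from base to cap, its x and y square to the flat sides. Starts lying on a side in one compartment of the case, cap end away from the robot. 200 to 380 g, centre of mass 53 mm from the base
- bottle_base (a point): Centre of the square bottle's underside (the face it must stand on); same axes as bottle_mid
- case: Kit case, fixed, black, open on top, 166 (x) x 286 (y) x 72 mm high, walls and floor 5 mm; one divider across the middle of y makes two compartments, each 156 x 135 mm inside. Origin: centre of its underside, on the counter
- round_mid (a point): Centre of the round white bottle (52 mm dia, 138 mm long), which lies in the other compartment and stays in the case; its z axis runs from base to cap
- balance: Beam balance, fixed grey casting 570 mm long (y) and up to 110 mm deep (x). Origin: on the counter under the fulcrum. The pan centre is 120 mm from the fulcrum along its +y; the notched beam runs along its -y at 105 mm height, pointer and marked post at the end. The two fulcrum cheeks reach 121 mm high; the casting under the beam is 22 mm high
- pan_top (a point): Centre of the inner floor of the pan, a deep round steel dish 128 mm across and 122 mm clear inside, with a 40 mm high wall round it. The floor is 131 mm above the counter when balanced. The pan stays level and moves straight up and down by 12 mm either way with the beam; loaded beyond the poise setting it rests 12 mm below, empty it may stand at its top stop
- poise_mid (a point): Centre of the brass poise, a block 36 mm across the beam (x of the balance), 32 mm along the beam, 54 mm tall, which straddles the 8 mm thick beam. Pinch it across the beam from above. Axes: as the balance, tilting with the beam
- poise (a joint): Position of the poise along the beam in m: 0 at the notch nearest the fulcrum (50 mm from it, balances the empty pan) to 0.176 at the outer end, growing towards the pointer. 23 notches, 8 mm apart; a sprung pawl makes it click from notch to notch and takes about 4 N to push out of one. One notch balances 20 g on the pan
- pointer (a point): Tip of the pointer at the end of the beam, 340 mm from the fulcrum. It swings up when the load is heavier than the poise setting and down when lighter, damped, coming to rest in about 1.5 s, between stops 34 mm above and below the centre. Each notch moves its rest position by about 9.5 mm
- index (a point): Middle height of the black centre band (13 mm high) on the white pointer post, at the pointer's tip. The pointer is centred when its tip is at this height. Axes as the balance
- spray_can: Aluminium spray can, standing, 52 mm dia, 165 mm tall, origin at its underside; leave it
- powder_tin: Round black powder tin, 74 mm dia, 44 mm tall, origin at its underside; leave it
- hairbrush: Wooden hairbrush lying flat, 195 mm long, origin near the middle of its underside; leave it
Mind the look-alikes: they are no part of the job. What is shaped like the part that bears bottle_mid but purple or turquoise is not meant.

How it is judged:
By the outcome, as a careful person would: the job done as asked, in the order asked, and still so for the second after the job is handed in, with the robot touching nothing.
It also fails if it takes over 72 s, if anything falls off the work surface, if the arm or the gripper's body presses on something with over 40 N, if the wrist force passes 120 N, or if a joint passes its speed limit or range.

## Working session

There is one attempt and no reset: what is moved stays moved. The work goes in short steps, each a Python script; the robot and the scene stay as the last script left them, time stands still between calls to the robot, and variables do not carry over. Pictures are saved under pics/ and viewed, and the job is handed in when it is done.

```bash
ls; mkdir -p pics; python3 - <<'E'
from bench import bot, solve_ik, imaging
import cv2
for n in ("side","top"):
    cv2.imwrite(f"pics/{n}0.png",imaging.capture(n)); print(n,imaging.camera_model(n))
print(bot.get_state())
E
```

```text
pics
side {'K': array([[524.96963859,   0.        , 278.23601413],
       [  0.        , 524.96963859, 205.17187657],
       [  0.        ,   0.        ,   1.        ]]), 'k1': -0.15877453591712695, 'position': array([ 472.32634966, 1168.88654302, 1155.33809948]), 'rotation': array([ 0.82425324,  0.02089656, -3.11617745])}
top {'K': array([[403.70392714,   0.        , 281.43083164],
       [  0.        , 403.70392714, 208.27350586],
       [  0.        ,   0.        ,   1.        ]]), 'k1': -0.101944137476547, 'position': array([ 341.09479272,   33.0426841 , 1477.13687266]), 'rotation': array([ 0.1183659 ,  0.01962136, -1.58160729])}
{'t': 0.1, 'qpos': array([-1.32617460e+00,  3.26869193e-01, -1.93489164e-01,  1.05203837e+00,
       -3.88292525e-05,  1.43660894e+00]), 'joint_velocities': array([ 3.97773399e-04,  5.40450115e-04,  5.15045048e-04, -2.48413498e-04,
       -8.88132804e-05,  6.09668209e-04]), 'effort': array([ 1.21921297e-03, -4.44240439e+01,  2.63037694e+01,  7.83249910e-03,
        6.33972704e-06, -3.06060521e-06]), 'tcp_pos': array([ 203.27158585, -510.47573994,  230.57847041]), 'orientation': array([-3.14000144e+00, -1.75629634e-04,  3.78809008e-01]), 'contact_force': array([-0.41302821,  0.03097478, -0.65791936]), 'wrist_torque': array([-0.0046738 , -0.09474695, -0.00508689]), 'opening': 1.0006069658492005}
```

View pics/side0.png

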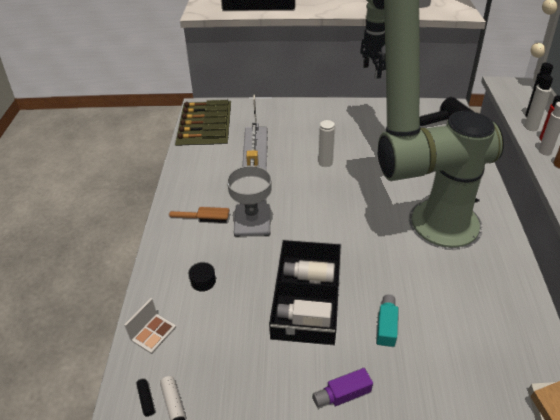

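View pics/top0.png

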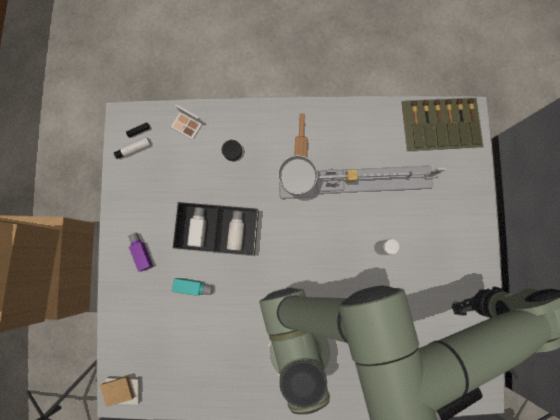

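```bash
cat > h.py <<'E'
from bench import bot, solve_ik, imaging
import numpy as np, cv2
from scipy.spatial.transform import Rotation as R
from scipy.optimize import least_squares
M={n:imaging.camera_model(n) for n in("side","top")}
def proj(n,P):
    m=M[n];P=np.atleast_2d(P);Rc=R.from_euler('xyz',m['rotation']).as_matrix()
    c=(P-m['position'])@Rc; s=np.c_[c[:,0],-c[:,1]]/(-c[:,2:3])
    s=s*(1+m['k1']*(s**2).sum(1,keepdims=True))
    K=m['K'];return np.c_[K[0,0]*s[:,0]+K[0,2],K[1,1]*s[:,1]+K[1,2]]
def ray(n,uv):
    m=M[n];K=m['K'];d=np.array([(uv[0]-K[0,2])/K[0,0],(uv[1]-K[1,2])/K[1,1]]);s=d.copy()
    for _ in range(30): s=d/(1+m['k1']*(s@s))
    v=R.from_euler('xyz',m['rotation']).as_matrix()@np.array([s[0],-s[1],-1]);return m['position'],v/np.linalg.norm(v)
def onz(n,uv,z):
    o,v=ray(n,uv);return o+v*(z-o[2])/v[2]
def crop(img,x0,y0,x1,y1,f,name):
    cv2.imwrite(name,cv2.resize(img[y0:y1,x0:x1],None,fx=f,fy=f,interpolation=cv2.INTER_CUBIC))
E
python3 - <<'E'
from h import *
t=cv2.imread("pics/top0.png");s=cv2.imread("pics/side0.png")
crop(t,165,195,270,265,7,"pics/c1.png")
crop(s,260,230,360,350,5,"pics/c2.png")
crop(t,270,150,450,210,4,"pics/c3.png")
crop(s,215,90,285,240,4,"pics/c4.png")
print(proj("top",[0,0,0]),proj("side",[0,0,0]))
E
```

```text
[[299.78774687 351.50441991]] [[445.15761248 222.5629919 ]]
```

View pics/c1.png

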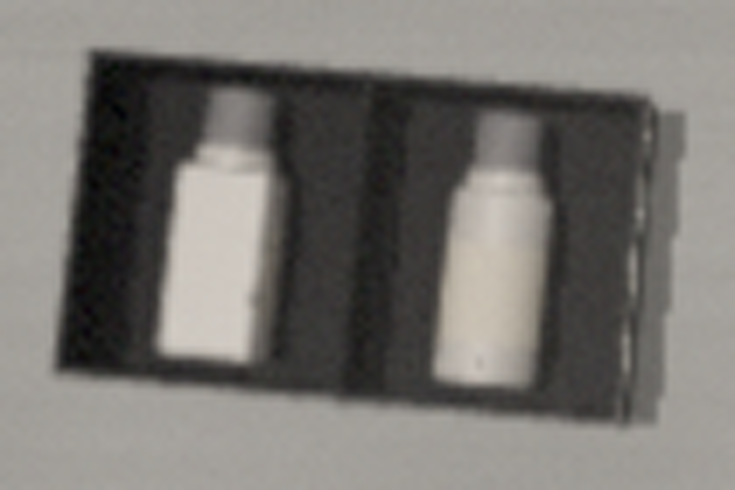

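View pics/c2.png

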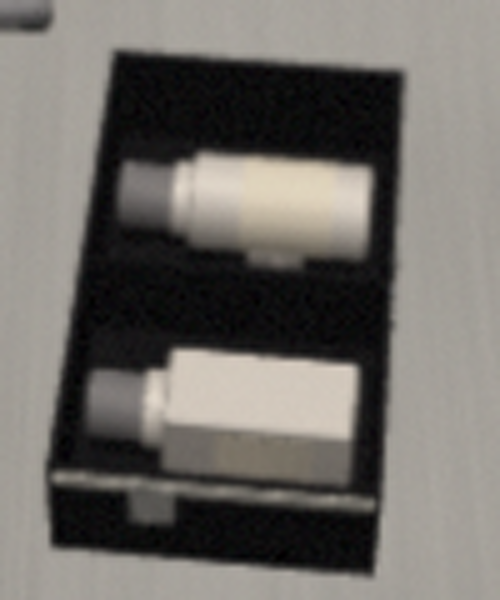

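View pics/c3.png

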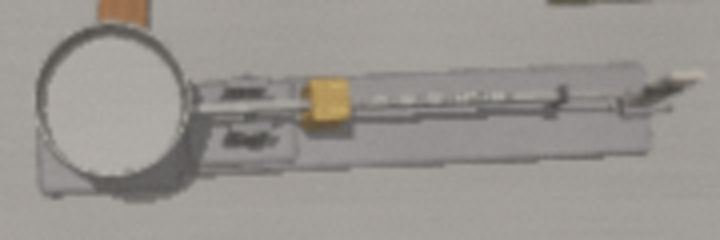

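View pics/c4.png

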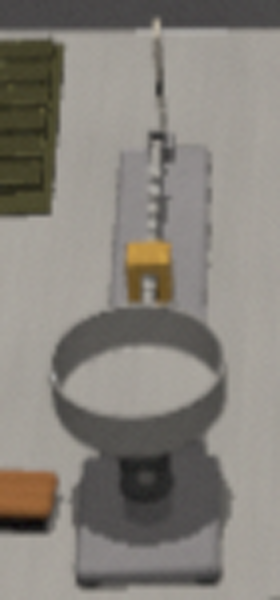

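```bash
cat > fit.py <<'E'
from h import *
def px(p,f,o): return (np.array(p,float)+.5)/f-.5+np.array(o)
def tri(a,b):
    o1,v1=ray("top",a);o2,v2=ray("side",b)
    A=np.c_[v1,-v2];t=np.linalg.lstsq(A,o2-o1,rcond=None)[0];p,q=o1+v1*t[0],o2+v2*t[1];return (p+q)/2,np.linalg.norm(p-q)
T=px([[157,357],[250,362],[177,163],[268,168]],7,(165,195))
S=px([[352,437],[360,365],[163,425],[172,348]],5,(260,230))
# order: (base,+y),(base,-y),(neck,+y),(neck,-y)
L=np.array([[0,24],[0,-24],[98,24],[98,-24]])
def B(p): c,s=np.cos(p[2]),np.sin(p[2]);return np.c_[p[0]+L[:,0]*c-L[:,1]*s,p[1]+L[:,0]*s+L[:,1]*c,np.full(4,53.)]
for nm,ns in (("top",("top",)),("side",("side",)),("both",("top","side"))):
    r=least_squares(lambda p:np.concatenate([(proj(n,B(p))-(T if n=="top" else S)).ravel() for n in ns]),[200,250,0]);print("bottle base x,y,yaw",nm,r.x,np.abs(r.fun).max())
C=px([[92,52],[650,100],[58,370],[628,425]],7,(165,195));print("case corners",[onz("top",c,72)[:2].round() for c in C])
CS=px([[115,52],[403,72],[50,478],[376,505]],5,(260,230));print("case side",[onz("side",c,72)[:2].round() for c in CS])
print("pan tri",tri(px([115,102],4,(270,150)),px([138,360],4,(215,90))))
print("poise tri",tri(px([328,97],4,(270,150)),px([150,252],4,(215,90))))
for p in ([640,62],[650,150],[48,195]): print("casting top",onz("top",px(p,4,(270,150)),22)[:2])
for p in ([122,150],[208,152],[218,580],[78,580]): print("casting side",onz("side",px(p,4,(215,90)),15)[:2])
print("spray",onz("top",(391,247),165), "brush",onz("top",(301,145),10),onz("top",(302,115),10))
E
python3 fit.py
```

```text
bottle base x,y,yaw top [ 3.80802630e+02  3.72027051e+02 -8.24894430e-02] 0.30052850212558724
bottle base x,y,yaw side [ 3.80679156e+02  3.71225668e+02 -9.48255069e-02] 0.5440079545689969
bottle base x,y,yaw both [ 3.80717227e+02  3.71580975e+02 -8.97095949e-02] 0.6404978863933479
case corners [array([536., 427.]), array([508., 143.]), array([375., 442.]), array([346., 155.])]
case side [array([509., 144.]), array([346., 159.]), array([535., 432.]), array([376., 447.])]
pan tri (array([6.06308448e+02, 5.10969156e-02, 1.74232990e+02]), np.float64(2.1977378082237697))
poise tri (array([ 613.39097799, -180.83451373,  136.51065908]), np.float64(2.781398828098505))
casting top [ 668.35386618 -491.54821707]
casting top [ 585.57903705 -495.93157889]
casting top [550.76088277  58.6257882 ]
casting side [ 665.89668253 -503.75937449]
casting side [ 583.03603895 -499.64830116]
casting side [551.67659138  68.02831026]
casting side [657.79270733  68.71687314]
spray [ 366.12594226 -297.36238071  165.        ] brush [753.04059027 -15.7644945   10.        ] [870.14952898 -21.70607173  10.        ]
```

```bash
cat > plan.py <<'E'
from h import *
BASE=np.array([380.7,371.6,29.]);PSI=-.09;PAN=np.array([606.3,0.,131.]);YAWB=.037
def mats(a,psi,psi2,sgn):
    def fr(z,psi):
        Rz=R.from_euler('z',psi).as_matrix();y=Rz@np.array([0,sgn,0]);z=Rz@z;return np.c_[np.cross(y,z),y,z]
    return fr(np.array([-np.sin(a),0,-np.cos(a)]),psi),fr(np.array([np.cos(a),0,-np.sin(a)]),psi2)
e=lambda m:R.from_matrix(m).as_euler('xyz')
def poses(a,h,psi2,sgn,zg=31):
    Rg,Rp=mats(a,PSI,psi2,sgn)
    u=np.array([np.cos(PSI),np.sin(PSI),0]);g=BASE+h*u;g[2]=zg
    # offset of grasp centre above bottle axis (toward 'away from -z'), maps to -u' after turning
    u2=np.array([np.cos(psi2),np.sin(psi2),0])
    def place(zbase): 
        p=np.array([PAN[0],PAN[1],zbase+h])-(zg-29)*u2
        return p+19*Rp[:,2]
    return g+19*Rg[:,2],e(Rg),place,e(Rp)
E
python3 - <<'E'
from plan import *
for ad in (15,25,30,40,45):
  for s in (1,-1):
    for p2 in (-.5,-.2,0,.2,.5):
      g,eg,pl,ep=poses(np.radians(ad),65,p2,s)
      qs=[solve_ik(g+[0,0,dz],eg) for dz in (0,60,250)]+[solve_ik(pl(z),ep) for z in (260,230,119)]
      print(ad,s,p2,[None if q is None else np.round(q,2).tolist() for q in qs] if ad==30 else [q is not None for q in qs])
for y in (-181,-350):
  for yw in (np.pi/2,-np.pi/2):
    for z in (101,220): print(y,yw,z,solve_ik([615,y,z],[np.pi,0,yw+YAWB]))
E
```

```text
15 1 -0.5 [True, True, True, True, True, True]
15 1 -0.2 [True, True, True, True, True, False]
15 1 0 [True, True, True, True, False, False]
15 1 0.2 [True, True, True, True, True, False]
15 1 0.5 [True, True, True, True, True, True]
15 -1 -0.5 [True, True, True, True, True, True]
15 -1 -0.2 [True, True, True, True, True, False]
15 -1 0 [True, True, True, True, False, False]
15 -1 0.2 [True, True, True, True, True, False]
15 -1 0.5 [True, True, True, True, True, True]
25 1 -0.5 [True, True, True, True, True, True]
25 1 -0.2 [True, True, True, True, True, True]
25 1 0 [True, True, True, True, True, True]
25 1 0.2 [True, True, True, True, True, True]
25 1 0.5 [True, True, True, True, True, True]
25 -1 -0.5 [True, True, True, True, True, True]
25 -1 -0.2 [True, True, True, True, True, True]
25 -1 0 [True, True, True, True, True, True]
25 -1 0.2 [True, True, True, True, True, True]
25 -1 0.5 [True, True, True, True, True, True]
30 1 -0.5 [[0.43, 0.91, 0.11, 1.24, 0.25, 0.46], [0.43, 0.84, 0.15, 1.34, 0.25, 0.46], [0.43, 0.71, 0.38, 1.71, 0.25, 0.46], [0.12, 0.02, -0.92, -0.33, -0.52, 0.3
[... 3383 characters left out ...]
948966 220 [-0.40128713  0.50402062  0.05160025  1.11837595  0.          1.1325092 ]
-181 -1.5707963267948966 101 [-0.40128713  0.59649888 -0.11014718  0.86415027  0.         -2.00908346]
-181 -1.5707963267948966 220 [-0.40128713  0.50402062  0.05160025  1.11837595  0.         -2.00908346]
-350 1.5707963267948966 101 [-0.62159246  0.71369817  0.10950519  0.96660335  0.          0.91220387]
-350 1.5707963267948966 220 [-0.62159246  0.63855345  0.28112761  1.21337048  0.          0.91220387]
-350 -1.5707963267948966 101 [-0.62159246  0.71369817  0.10950519  0.96660335  0.         -2.22938879]
-350 -1.5707963267948966 220 [-0.62159246  0.63855345  0.28112761  1.21337048  0.         -2.22938879]
```

```bash
python3 - <<'E'
from plan import *
a=np.radians(30);g,eg,pl,ep=poses(a,65,0,1)
bot.move_ptp(g+[0,0,230],eg); print(bot.get_state()['t'],bot.get_state()['tcp_pos'])
bot.grip(0.8,60)
bot.movel(g+[0,0,55],max_speed=250)
crop(imaging.capture("top"),140,160,300,280,5,"pics/g1.png");crop(imaging.capture("side"),240,200,380,360,4,"pics/g1s.png")
print(bot.get_state()['t'],bot.get_state()['tcp_pos'],g)
E
```

```text
3.2833 [436.57172734 365.87676605 244.63101983]
4.55 [437.17836988 367.21805031  71.37295553] [435.97537668 366.61174052  14.54551733]
```

View pics/g1s.png

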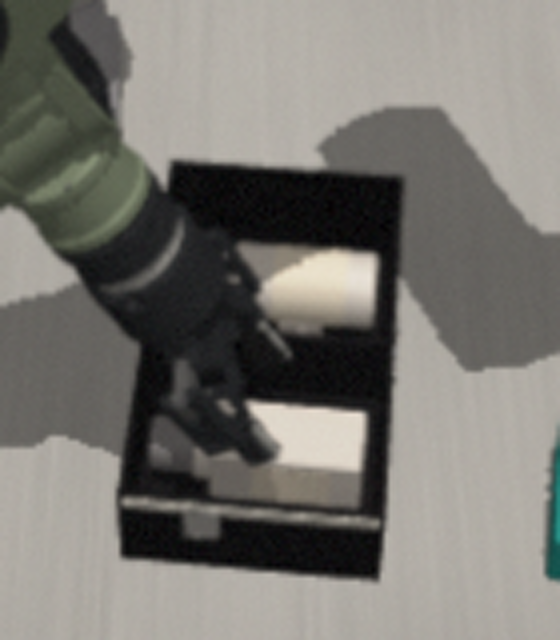

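View pics/g1.png

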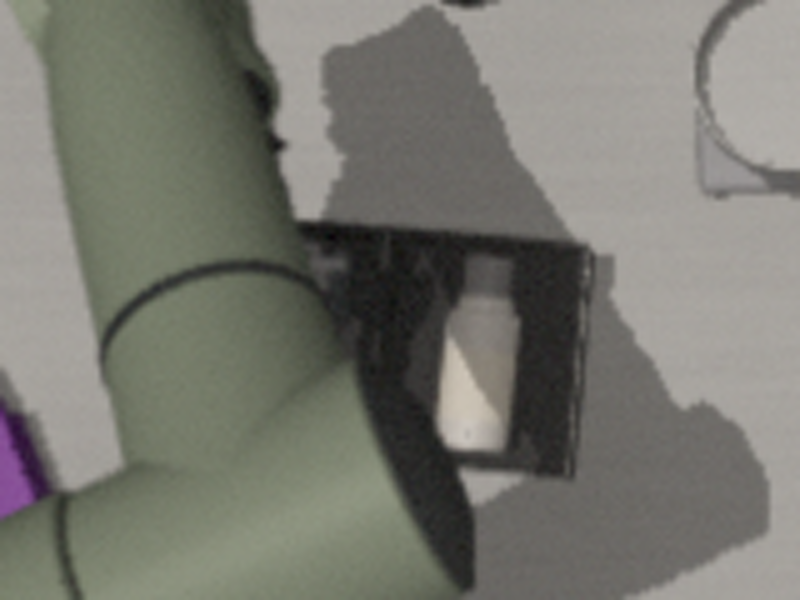

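The side view shows the fingers (crop pixels 265,445 and 285,350) straddling the white square bottle. The round bottle next to it is clear, so I'll go down, grip and lift.

```bash
python3 - <<'E'
from plan import *
a=np.radians(30);g,eg,pl,ep=poses(a,65,0,1)
f0=np.mean([bot.get_state()['contact_force'] for _ in range(3)],0)
print("hit",bot.movel(g,max_speed=100,threshold=15))
print(bot.get_state()['tcp_pos'],bot.get_state()['contact_force'])
bot.grip(0.2,60); s=bot.get_state();print("open",s['opening'],s['contact_force'])
bot.movel(s['tcp_pos']+[0,0,60],max_speed=100)
print(bot.get_state()['contact_force'])
bot.movel(g+[0,0,230],max_speed=200); bot.dwell(.3)
s=bot.get_state();print(s['t'],"open",s['opening'],f0,s['contact_force'],s['wrist_torque'],s['tcp_pos'])
crop(imaging.capture("side"),240,100,440,340,2.5,"pics/g2.png")
E
```

```text
hit False
[435.18649227 365.08231899  13.83839433] [-0.51692873 -6.39111596 -1.34846552]
open 0.5497300918086206 [1.93952022 0.48166754 0.30135276]
[-0.39105498 -0.71306294 -3.16284907]
7.6167 open 0.5592653664269318 [ 0.52745291  0.06431338 -0.51545241] [ 0.65258022 -0.18662887 -3.23695711] [-0.03914031 -0.81437021 -0.02932049] [435.72338527 366.48536375 243.80268566]
```

View pics/g2.png

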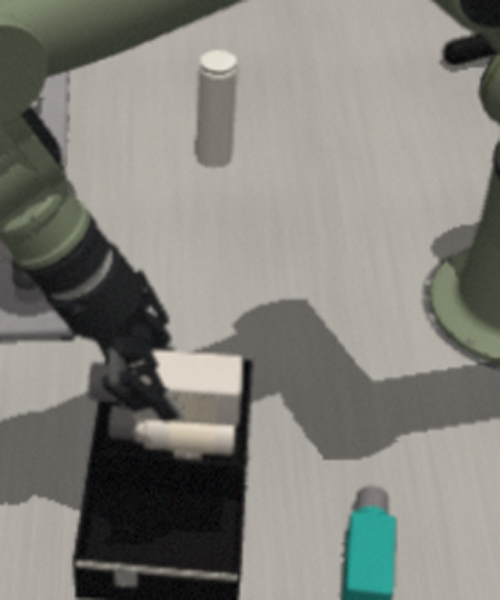

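```bash
python3 - <<'E'
from plan import *
a=np.radians(30);g,eg,pl,ep=poses(a,65,0,1)
bot.move_ptp(pl(245),ep); bot.dwell(.3)
s=bot.get_state();print(s['t'],s['opening'],s['tcp_pos'],pl(245),s['contact_force'],s['wrist_torque'])
crop(imaging.capture("side"),180,60,340,260,3,"pics/p1.png");crop(imaging.capture("top"),230,100,450,240,3.5,"pics/p1t.png")
E
```

```text
9.8333 0.5509801801605118 [6.20963179e+02 2.58815680e-01 3.00341400e+02] [620.75448267   0.         300.5       ] [-0.87174091  0.14055825 -3.47963615] [0.00534785 1.34570247 0.02592692]
```

View pics/p1.png

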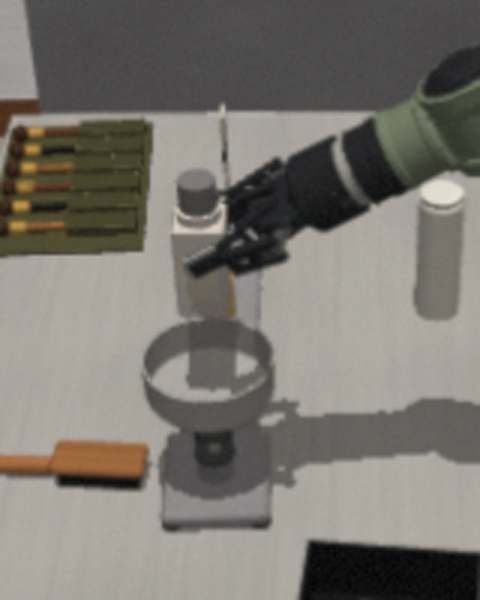

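View pics/p1t.png

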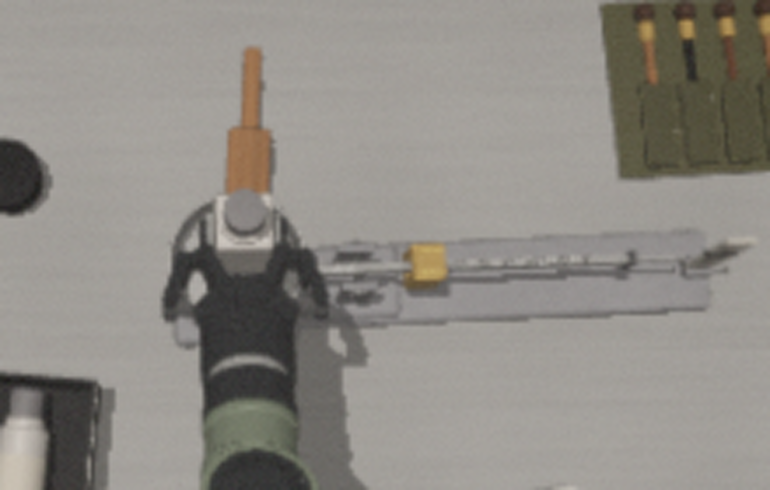

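```bash
python3 - <<'E'
from plan import *
a=np.radians(30);g,eg,pl,ep=poses(a,65,0,1)
c=onz("top",(299.9,160.3),383);print("cap at",c)
off=np.array([606.3-c[0],0-c[1],0]); off=np.clip(off,-12,12);print(off)
bot.movel(pl(200)+off,max_speed=120)
print(bot.movel(pl(150)+off,max_speed=70,threshold=8),bot.get_state()['contact_force'])
print(bot.movel(pl(128)+off,max_speed=35,threshold=6),bot.get_state()['contact_force'])
print(bot.movel(pl(108)+off,max_speed=12,threshold=3))
s=bot.get_state();print(s['t'],s['tcp_pos'],pl(119)+off,s['contact_force'],s['wrist_torque'])
crop(imaging.capture("side"),180,60,340,260,3,"pics/p2.png")
E
```

```text
cap at [6.04657530e+02 4.72540932e-01 3.83000000e+02]
[ 1.64246995 -0.47254093  0.        ]
False [-0.0366336  -0.061358   -2.65815204]
False [-0.23854998  0.35685351 -3.45385515]
True
12.975 [ 6.22650148e+02 -4.82732600e-01  1.74944400e+02] [ 6.22396953e+02 -4.72540932e-01  1.74500000e+02] [ 0.00342029 -0.61888777  3.37054098] [ 0.02884578  0.243657   -0.02348652]
```

View pics/p2.png

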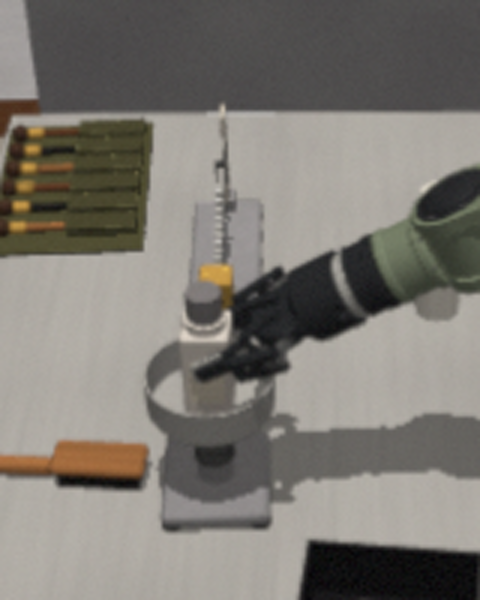

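It stopped at the predicted height for the pan's bottom stop, so I'll release and back out along the tool axis.

```bash
python3 - <<'E'
from plan import *
a=np.radians(30);g,eg,pl,ep=poses(a,65,0,1)
bot.grip(0.66); bot.dwell(.1); bot.grip(0.85)
s=bot.get_state();d=R.from_euler('xyz',s['orientation']).as_matrix()[:,2]
bot.movel(s['tcp_pos']-60*d,max_speed=120)
bot.movel(s['tcp_pos']-170*d,max_speed=200)
s=bot.get_state();print(s['t'],s['tcp_pos'],s['contact_force'])
S=imaging.capture("side");T=imaging.capture("top");cv2.imwrite("pics/r1s_full.png",S);cv2.imwrite("pics/r1t_full.png",T)
crop(S,205,90,305,240,4,"pics/r1.png");crop(T,260,140,450,210,4,"pics/r1t.png")
E
```

```text
Traceback (most recent call last):
bench.IKError: the arm cannot follow that straight line within its joint ranges
```

```bash
python3 - <<'E'
from plan import *
s=bot.get_state();print(s['opening'],s['t'],s['contact_force'])
for d in ([-20,0,40],[-12,0,30],[0,0,30]):
    try: bot.movel(s['tcp_pos']+d,max_speed=80);break
    except bot.IKError: print("no",d)
p=bot.get_state()['tcp_pos']
bot.movel(s['tcp_pos']+[d[0],0,130],max_speed=200)
s=bot.get_state();print(s['t'],s['tcp_pos'],s['contact_force'])
S=imaging.capture("side");T=imaging.capture("top");cv2.imwrite("pics/r1s_full.png",S);cv2.imwrite("pics/r1t_full.png",T)
crop(S,205,90,305,240,4,"pics/r1.png");crop(T,260,140,450,210,4,"pics/r1t.png")
E
```

```text
0.8544049949571371 13.6917 [-0.34582347 -0.052949   -0.35679324]
15.0 [ 6.00956151e+02 -1.30465201e-01  3.02247486e+02] [ 0.04603655 -0.45715126 -0.88539772]
```

View pics/r1.png

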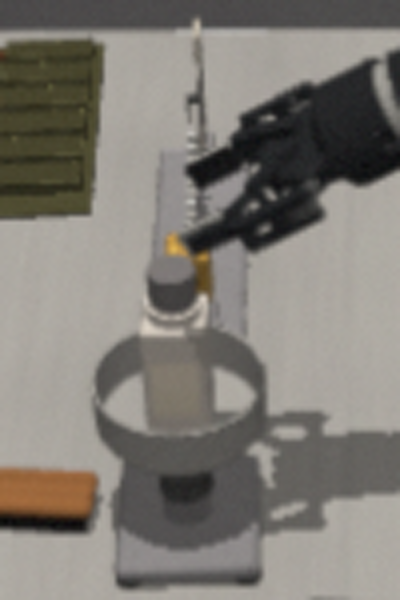

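View pics/r1t.png

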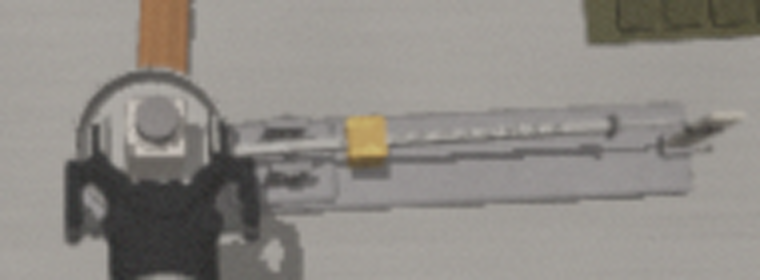

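Bottle stands free in the pan and the beam has tipped pointer-up. The poise is still near the fulcrum, at about top pixel (352,174). I'll pinch it and slide it about 13 notches, because the wrist force suggests about 290 g.

```bash
cat > poise.py <<'E'
from plan import *
DN=[np.pi,0,np.pi/2+YAWB]
DIR=np.array([np.sin(YAWB),-np.cos(YAWB),0])
def along(n_mm,t): return DIR*n_mm*np.cos(t)+np.array([0,0,np.sin(t)*n_mm])
def look(tag):
    S=imaging.capture("side");T=imaging.capture("top");cv2.imwrite(f"pics/{tag}s_full.png",S);cv2.imwrite(f"pics/{tag}t_full.png",T)
    crop(S,225,85,285,185,6,f"pics/{tag}s.png");crop(T,320,150,450,200,6,f"pics/{tag}t.png")
E
python3 - <<'E'
from poise import *
bot.move_ptp([613.4,-181,230],DN); bot.grip(0.7,30)
print(bot.movel([613.4,-181,140],max_speed=150,threshold=8),bot.movel([613.4,-181,110],max_speed=80,threshold=8))
s=bot.get_state();print(s['t'],s['tcp_pos'],s['contact_force'])
look("q0")
E
```

```text
False False
18.0833 [ 613.2969003  -180.98457525  109.85241821] [ 0.52351819  0.88136551 -0.64918832]
```

View pics/q0s.png

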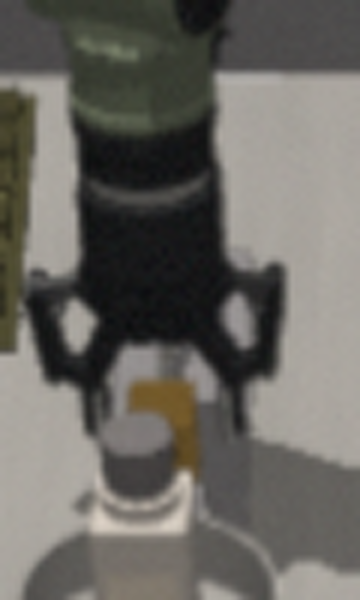

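View pics/q0t.png

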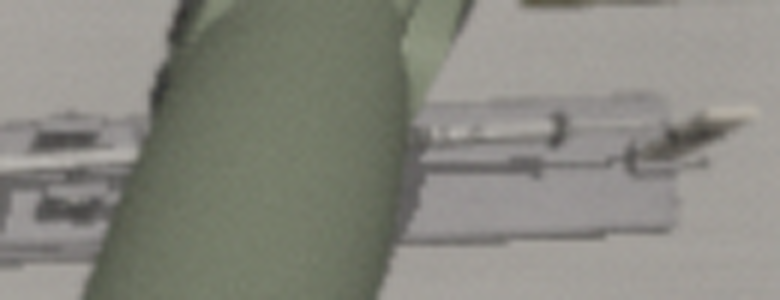

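```bash
python3 - <<'E'
from poise import *
bot.grip(0.2,30);s=bot.get_state();print(s['opening'],s['contact_force'])
p=s['tcp_pos'];q=p+along(104,.1)
try: bot.movel(q,max_speed=60)
except bot.IKError as e: print(e)
s=bot.get_state();print(s['t'],s['tcp_pos'],q,s['contact_force'],s['opening'])
bot.grip(0.7)
s=bot.get_state();print(s['contact_force'])
bot.movel(q+[0,0,70],max_speed=200);bot.movel(q+[-140,0,110],max_speed=250)
bot.dwell(.5);print(bot.get_state()['t']);look("q1")
E
```

```text
0.4169571937165754 [ 3.3251252  -0.03400037  1.78226286]
20.4 [ 618.16237473 -284.63974171  121.18719338] [ 618.47035496 -284.53162087  121.24766369] [ 0.70547361  0.2329422  -0.74051162] 0.4148233711693821
[0.28870115 0.03020306 0.46238205]
22.4917
```

View pics/q1s.png

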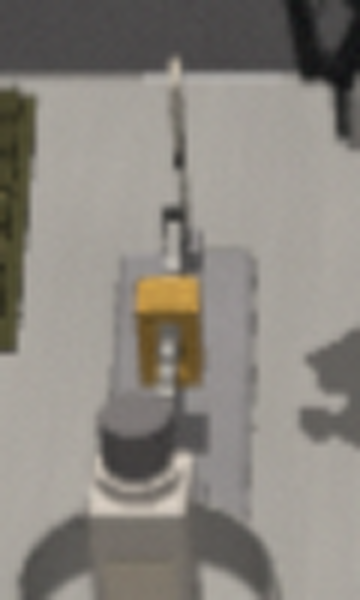

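View pics/q1t.png

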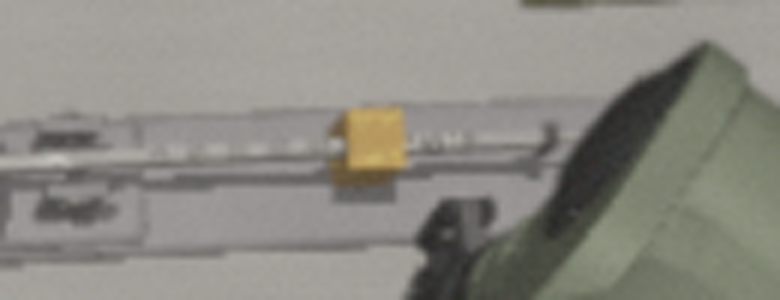

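```bash
python3 - <<'E'
from poise import *
ims=[cv2.resize(cv2.imread(f)[92:140,242:268],None,fx=10,fy=10,interpolation=cv2.INTER_CUBIC) for f in("pics/side0.png","pics/r1s_full.png","pics/q1s_full.png")]
cv2.imwrite("pics/cmp1.png",np.hstack(ims))
F=np.array([610.5,-120,0])
for nm,d in(("340",340),("beam end 240?",240)):
  for dz in(-34,-19,-9.5,0,9.5,19,34):
    P=F+DIR*d+np.array([0,0,105+dz*d/340]);print(nm,dz,proj("side",P)[0].round(1),((proj("side",P)[0]-[242,92]+.5)*10-.5).round())
E
```

```text
340 -34 [254.8 121.2] [133. 297.]
340 -19 [254.6 117.8] [131. 263.]
340 -9.5 [254.5 115.7] [130. 241.]
340 0 [254.4 113.5] [128. 219.]
340 9.5 [254.3 111.3] [127. 197.]
340 19 [254.1 109.1] [126. 175.]
340 34 [253.9 105.6] [124. 140.]
beam end 240? -34 [254.1 134.6] [125. 430.]
beam end 240? -19 [253.9 132.1] [124. 406.]
beam end 240? -9.5 [253.8 130.6] [123. 390.]
beam end 240? 0 [253.7 129. ] [122. 374.]
beam end 240? 9.5 [253.6 127.4] [121. 359.]
beam end 240? 19 [253.5 125.8] [120. 343.]
beam end 240? 34 [253.4 123.3] [118. 318.]
```

View pics/cmp1.png

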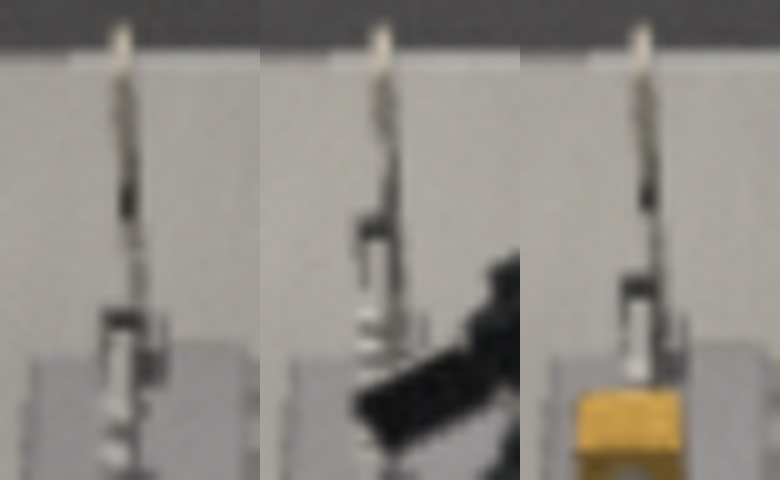

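```bash
python3 - <<'E'
from poise import *
F=np.array([610.5,-120,0])
print(onz("top",(411.3-.4,173-.4),108)-F, onz("top",(413-.4,171.2-.4),108+29)-F)
# subpixel block tracking: template from q1 side
fs=("pics/side0.png","pics/r1s_full.png","pics/q1s_full.png")
I=[cv2.imread(f,0).astype(np.float32) for f in fs]
up=[cv2.resize(i[90:150,240:270],None,fx=10,fy=10,interpolation=cv2.INTER_CUBIC) for i in I]
for y0,y1 in ((284,330),(270,325)):
  t=up[2][y0+20-0:y1+20,100-0+0:150] # crop offsets: 92->90 => +20, 242->240 => +20
  for u in up:
    r=cv2.matchTemplate(u[:, 85:165],t,cv2.TM_CCOEFF_NORMED);_,v,_,l=cv2.minMaxLoc(r);print(y0,l,v)
for D in(280,290,300):
  print(D,[(proj("side",F+DIR*D+np.array([0,0,105+dz*D/340]))[0][1]).round(2) for dz in(-19,-9.5,0,9.5,34)])
cv2.imwrite("pics/cmp2.png",np.hstack([cv2.resize(cv2.imread(f)[104:132,248:262],None,fx=18,fy=18,interpolation=cv2.INTER_NEAREST) for f in fs]))
E
```

```text
[  12.49166727 -272.57625759  108.        ] [  12.70470875 -269.77784741  137.        ]
284 (17, 335) 0.9817146062850952
284 (12, 245) 0.9864700436592102
284 (15, 304) 1.0
270 (16, 323) 0.9820095896720886
270 (12, 231) 0.985041618347168
270 (15, 290) 0.9999976754188538
280 [np.float64(126.27), np.float64(124.46), np.float64(122.64), np.float64(120.81), np.float64(116.04)]
290 [np.float64(124.84), np.float64(122.96), np.float64(121.08), np.float64(119.19), np.float64(114.26)]
300 [np.float64(123.41), np.float64(121.48), np.float64(119.54), np.float64(117.58), np.float64(112.5)]
```

View pics/cmp2.png

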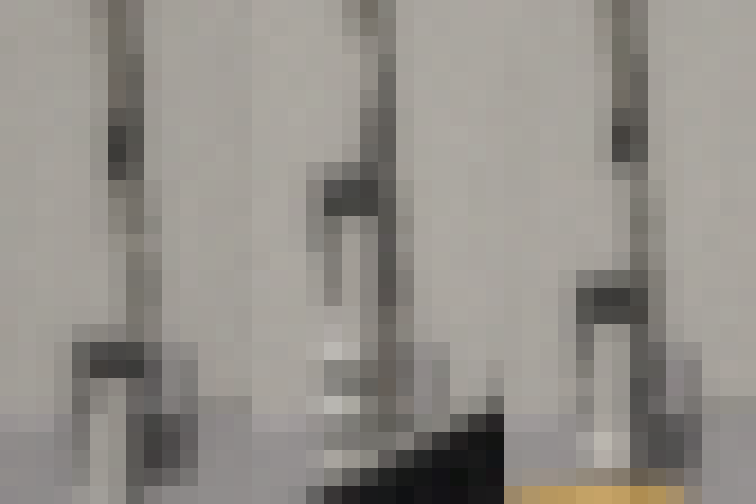

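```bash
python3 - <<'E'
from poise import *
q=np.array([618.2,-284.6,106.])
bot.movel(q+[0,0,70],max_speed=250);bot.movel(q,max_speed=150,threshold=10)
bot.grip(0.2,30);s=bot.get_state();print(s['opening'],s['tcp_pos'],s['contact_force'])
q2=q+along(40,.01)
bot.movel(q2,max_speed=60)
s=bot.get_state();print(s['t'],s['tcp_pos'],s['contact_force'])
bot.grip(0.7)
bot.movel(q2+[0,0,70],max_speed=250);bot.movel(q2+[-140,0,110],max_speed=250)
bot.dwell(.3);print(bot.get_state()['t']);look("q2")
fs=("pics/side0.png","pics/r1s_full.png","pics/q1s_full.png","pics/q2s_full.png")
up=[cv2.resize(cv2.imread(f,0).astype(np.float32)[90:150,240:270],None,fx=10,fy=10,interpolation=cv2.INTER_CUBIC) for f in fs]
t=up[2][304:350,100:150]
for u in up:
    r=cv2.matchTemplate(u[:, 85:165],t,cv2.TM_CCOEFF_NORMED);print(cv2.minMaxLoc(r)[1::2])
cv2.imwrite("pics/cmp3.png",np.hstack([cv2.resize(cv2.imread(f)[102:134,247:263],None,fx=12,fy=12,interpolation=cv2.INTER_NEAREST) for f in fs]))
E
```

```text
0.4178435545416179 [ 618.31849653 -285.22408125  107.0429541 ] [-3.05844451 -1.67167733  2.01328454]
25.1083 [ 619.34512902 -318.45289657  104.32823259] [-0.46870968 12.83733792 -0.67153412]
26.9333
(0.9817146062850952, (17, 335))
(0.9864700436592102, (12, 245))
(1.0, (15, 304))
(0.9532718658447266, (17, 370))
```

View pics/cmp3.png

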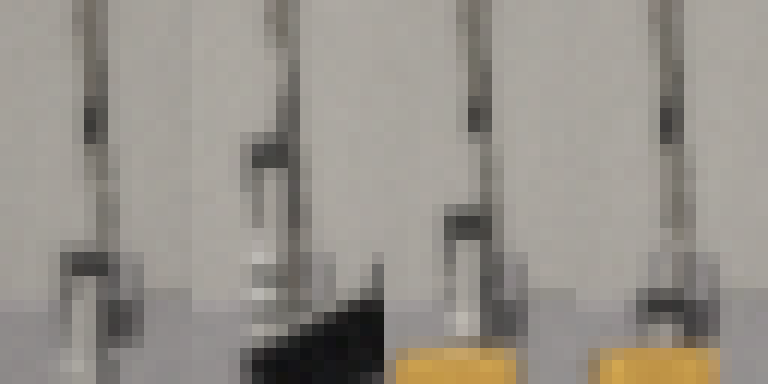

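View pics/q2s.png

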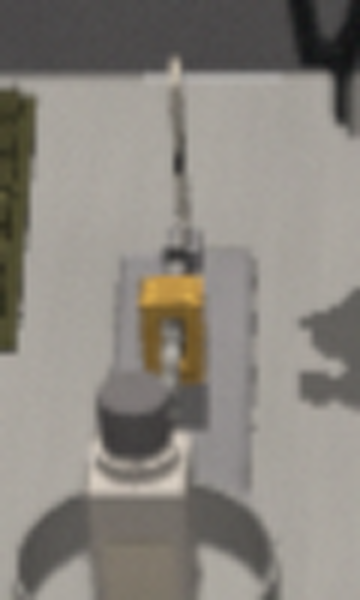

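```bash
python3 - <<'E'
from poise import *
for n,zt in(("q1",137),("q2",137-19)):
    T=cv2.imread(f"pics/{n}t_full.png");h=cv2.cvtColor(T,cv2.COLOR_BGR2HSV)
    m=((h[...,0]>12)&(h[...,0]<30)&(h[...,1]>110)&(h[...,2]>150)).astype(np.uint8);m[:, :340]=0;m[:,420:]=0;m[:155]=0;m[190:]=0
    ys,xs=np.nonzero(m);print(n,xs.min(),xs.max(),ys.min(),ys.max(),len(xs),xs.mean(),ys.mean(),onz("top",(xs.mean(),ys.mean()),zt))
E
```

```text
q1 378 386 168 177 81 381.98765432098764 172.98765432098764 [ 616.62830463 -284.26491421  137.        ]
q2 386 395 169 178 78 390.52564102564105 173.71794871794873 [ 617.68024631 -318.25043891  118.        ]
```

View pics/q2t.png

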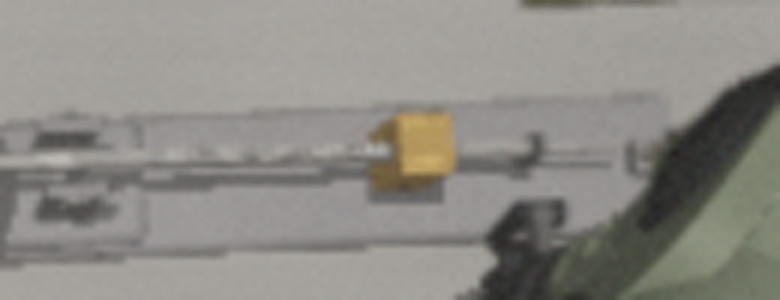

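```bash
python3 - <<'E'
from poise import *
q=np.array([619.2,-317.5,88.])
bot.movel(q+[0,0,90],max_speed=250);print(bot.movel(q,max_speed=150,threshold=10))
bot.grip(0.2,30);s=bot.get_state();print(s['opening'],s['tcp_pos'],s['contact_force'])
q2=q+along(-32,-.1)
bot.movel(q2,max_speed=50)
s=bot.get_state();print(s['t'],s['tcp_pos'],q2,s['contact_force'])
bot.grip(0.7)
bot.movel(q2+[0,0,80],max_speed=250);bot.movel(q2+[-140,0,120],max_speed=250)
bot.dwell(.7);print(bot.get_state()['t']);look("q3")
fs=("pics/r1s_full.png","pics/q1s_full.png","pics/q2s_full.png","pics/q3s_full.png")
up=[cv2.resize(cv2.imread(f,0).astype(np.float32)[90:150,240:270],None,fx=10,fy=10,interpolation=cv2.INTER_CUBIC) for f in fs]
t=up[1][304:350,100:150]
for u in up:
    r=cv2.matchTemplate(u[:, 85:165],t,cv2.TM_CCOEFF_NORMED);print(cv2.minMaxLoc(r)[1::2])
cv2.imwrite("pics/cmp4.png",np.hstack([cv2.resize(cv2.imread(f)[102:134,247:263],None,fx=12,fy=12,interpolation=cv2.INTER_NEAREST) for f in fs]))
E
```

```text
False
0.41633486859092683 [ 619.43886891 -318.17540374   89.79890553] [-2.57900629  1.13726263  5.00591662]
29.6417 [ 618.33831073 -286.24575875   92.98844831] [ 618.02218385 -285.6816588    91.19466933] [-3.85305547 -0.22588771  8.47611472]
31.9
(0.9864700436592102, (12, 245))
(1.0, (15, 304))
(0.9532718658447266, (17, 370))
(0.9992733001708984, (15, 304))
```

View pics/cmp4.png

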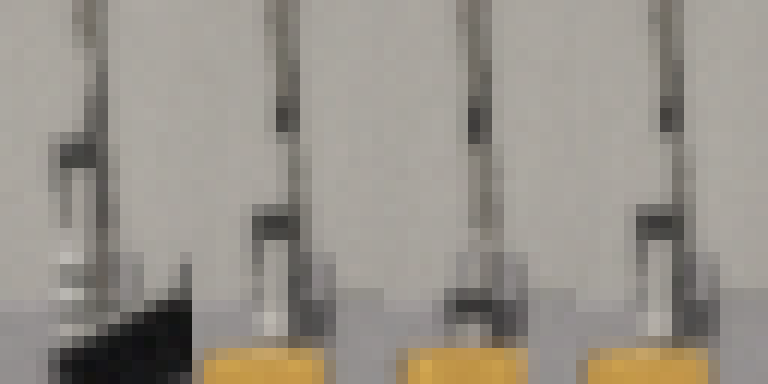

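View pics/q3s.png

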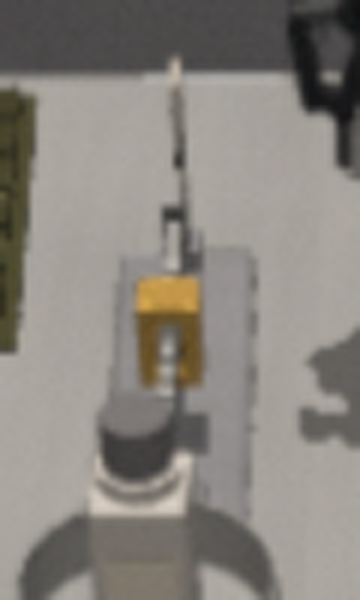

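```bash
python3 - <<'E'
from poise import *
bot.dwell(.5);S=imaging.capture("side");T=imaging.capture("top")
cv2.imwrite("pics/f.png",np.hstack([cv2.resize(S,(400,300)),cv2.resize(T,(400,300))]))
a=cv2.imread("pics/q3s_full.png");print(np.abs(a[90:240,215:285].astype(int)-S[90:240,215:285]).mean())
print(bot.get_state()['t'],bot.get_state()['contact_force'])
E
```

```text
1.1741587301587302
32.6 [-0.54859955 -0.2398837   0.37375424]
```

View pics/f.png

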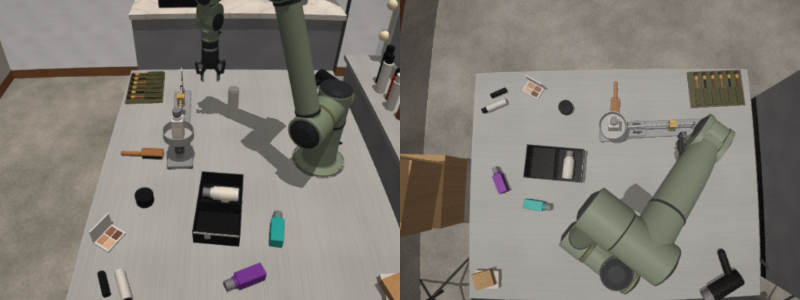

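The square bottle stands upright in the pan and the beam is still. The round bottle is in the case, the other things are undisturbed, and the gripper is clear of everything.

```bash
python3 -c "
from bench import bot
bot.sign_off()"
```

```text
the job is handed in; nothing more can be done
```

The square white bottle is standing upright in the balance pan, the poise is set, and the job was handed in at about 33 s of the 72 s allowed.

**What I did:** I lifted the bottle from the case, stood it in the pan down on the pan's bottom stop (contact about 3 N) and let go. I then pinched the poise and slid it about 13 notches. To find the pointer's true centre, I moved the poise 4 notches further so the beam hit its lower stop, then moved it back 4.

**Last checks:**
- **Pointer:** It rests about 0–3 mm above centre, inside the ±6.5 mm band. I worked this out from the beam end's position between its two stops, because the pointer tip covers only a few pixels. It sat at the same place both times the poise was in this notch.
- **Scene:** The bottle is upright and free, and the beam is at rest. The round bottle is still in the case, the other things are where they were, and the gripper touches nothing.

**What did not agree:**
- **Start reading:** The first picture put the empty-pan pointer about 14 mm low, which is not a whole number of notches. It may not have settled yet.
- **Outward test move:** It stopped about 6 mm short, against roughly 13 N. The poise had moved 4 notches rather than the 5 I commanded. The move back went as planned.
- **Retreat after letting go:** The first retreat line was refused because of the joint ranges, so I lifted away along another line without touching the bottle.

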